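# Unpack a brush case from a weighted-down carton

## Robot

A 7-joint arm with a two-finger parallel gripper is mounted at the origin on the work surface. World frame = base frame: x ahead of the robot, y to its left, z up, the work surface at z = 0. Lengths are in m, angles in rad, forces in N, time in s.
With the tool pointing down it reaches from about 0.4 to 0.9 m from the base axis. Payload 5.6 kg.
Tool frame: the origin (TCP) lies midway between the tips of the shut fingers; the grasp point (between the pads) lies 19 mm behind it; z points along the fingers, y is the line along which they close (so a half turn about z gives the same grasp; the last joint's range is limited). The gripper opens to 92 mm and grips with 3 to 60 N. Pads are 20 mm wide; open, the fingers measure 128 mm over their backs; the gripper's body (75 mm by 189 mm) begins 69 mm behind the grasp point.
Start: joints at [1.141, 0.468, -0.012, 1.603, 0.006, 1.071, -0.056], TCP at [0.245, -0.602, 0.192] pointing down, gripper open.
Joint ranges: [-2.53, 2.53], [-0.31, 2.02], [-1.57, 1.55], [0.28, 2.44], [-1.29, 4.43], [0.15, 1.84], [-2.92, 2.92]. Speed limits (rad/s): [2.57, 2.57, 3.14, 3.14, 3.14, 3.14, 3.14].

## Interface

Orientations are given as a 3x3 rotation matrix whose columns are the frame's x, y, z axes.
In Python, from station import env, effector, solver, viewer, workorder, search_frame, tip_of gives the robot as it stands. Calls block until the motion is done:
- env.reach(position, orientation): joint-space move of the TCP to a pose.
- env.movel(position, frame=None, rate=0.15): straight line of the TCP; frame=None keeps the orientation; rate is the mean speed in m/s.
- env.goto_joints(angles): joint-space move.
- effector.release() and effector.grasp(squeeze=None): open the fingers fully, or close them until they stop; squeeze is the grip in N (None keeps the last).
- env.pause(seconds).
- solver.inverse_kinematics(position, orientation): joint angles nearest the present ones, or None.
- env.sense(): the state.
- viewer.read_camera(name): name is "scene" or "side" or "wrist"; returns (picture, depth): 420x560x3 uint8, red, green, blue; 420x560 float32, m along the optical axis (not along the pixel's ray), 0 where there is no reading.
- viewer.camera_info(name): a dict with "intrinsics" (3x3 intrinsics, pixels), "dist_coeffs" ([k1, k2, p1, p2, k3] as OpenCV has them; the pictures are not rectified), "eye" and "rotation" of the camera in the world; the wrist camera has in their place "T_tool_cam" (4x4, takes a point from camera to tool coordinates, whose origin is the TCP and whose axes are the flange's). Camera axes: x right, y up, looking along -z (the intrinsics and any distortion apply to the point x, -y, -z); pixel columns grow to the right and rows downward; lengths in m; the calibration is good to about 2 mm. A picture is of the moment at which its call begins: read the wrist's pose just before it. camera_info takes no time and is no camera call.
A pose or a line that the arm cannot do raises env.PlanningError and nothing moves.
- workorder.finish_job(): hands the job in; it is judged then, once.
Trained networks look in the newest picture that a camera, given by its name, has taken for a name from the list of things; names that differ only in an ending like _2 or _b are one class to them, and where a whole thing is asked for, a point or a joint stands for the part that bears it (a point fixed in the world has none). Each returns a list of dicts, best first, with "score" (0 to 1); they miss things now and then, are a little off and sometimes report something else, mostly with a low value. They report only what shows in the picture. A call takes as long as a camera call. They do not tell look-alikes from the thing itself.
- search_frame(camera, name): "at" ([x, y, z] in m, in world coordinates, good to about 4 mm: the middle of the surface that is visible of it).
- tip_of(camera, name): "at" ([x, y, z] in m, in world coordinates, good to about 4 mm: a listed point, or the origin of a listed thing).
The state is a dict: "t": time; "joint_positions": joint angles; "joint_velocities": joint speeds; "tau": joint torques, N m; "ee_pos": TCP position; "tcp_rot": TCP orientation; "wrist_force": force on the tool from outside, world axes, zero at the start; "moment": the same for the moment, N m; "gripper_width": finger opening in m; "grasp_force": force on a finger pad.
Only numpy, scipy, OpenCV 4.12 (cv2) and the standard library are available. Lean on these libraries where they do the work, as an engineer would, in place of code of your own. Each camera call takes 0.05 s, during which the arm holds its last target. There are 200 camera calls.

## Task

Unpack the brush case from the carton: the paperweight holding the carton's flaps shut comes off first and is laid flat on the paper pad, clear of the paperweight already there. Then swing both flaps open past upright so that they lean outwards, lift the brush case out and lay it lid up on the floor of the wooden tray, alongside and parallel to the case already in it, leaving the carton open. Set things down rather than dropping them, and leave everything else where it is.

Things in the scene. Friction and masses are not known exactly. Their poses are not given: they have to be found in the camera images.
- carton: cardboard shipping carton fixed on the table, outside 150 (x) x 250 (y) x 85 high, walls and floor 4; origin at the centre of its underside, z up. Two long top flaps, hinged on its long upper edges (x = -75 and x = +75, height 85), meet at a seam along y over the centre. Its short end flaps are folded down outside (to y = +-133). One brush case lies in it along y
- flap_near (a joint): angle of the flap on the carton's x = -75 edge: 0 closed, level (height 85 to 89), 1.57 upright, 3.14 level outwards, stop 3.5. 73.5 from hinge to free edge, 248 long, 4 thick. Springy crease: with nothing on it, it rises within 2 s to about 0.85, leaving about 50 mm between the free edges; a push under 1 N from inside moves it on, and it stays where left, up to about 3.3
- flap_far (a joint): the same for the flap on the carton's x = +75 edge, away from the robot
- flap_near_edge (a point): middle of the free edge of the near flap (mid-thickness)
- flap_far_edge (a point): middle of the free edge of the far flap (mid-thickness)
- weight: the paperweight to clear away: a plain dark wooden bar with brass ends, 180 long (x) x 32 wide (y) x 22 high, 0.2 to 0.35 kg, lying across the seam on top of the closed flaps (underside at height 89), its length roughly along the carton's x; origin at the centre of its underside, z up
- case: the one to unpack, lying on the carton's inner floor (4 above the table) with its length roughly along the carton's y, hidden until the flaps are open. brush case: a closed dark-blue cloth-covered box, 200 long (x) x 46 wide (y) x 38 high, about 0.15 kg, lid side up; origin at the centre of its underside, z up
- tray: low wooden tray fixed on the table, outside 262 (x) x 212 (y) x 28 high, walls 6, inner floor 6 above the table, inside 250 x 200; origin at the centre of its underside, z up
- stock_case: the one already in the tray, lying along the tray's x in the half with tray y > 0 (centre about 50 to 60 off the tray's middle); the other half is free. Leave it. brush case: a closed dark-blue cloth-covered box, 200 long (x) x 46 wide (y) x 38 high, about 0.15 kg, lid side up; origin at the centre of its underside, z up
- pad: pad of blank writing paper fixed on the table, 250 (x) x 190 (y), its top 12 above the table; origin at the centre of its underside, z up
- twin: the matching paperweight, lying along the pad's x in the half with pad y > 0 (centre about 55 to 65 off the pad's middle); the other half is free. Leave it: a plain dark wooden bar with brass ends, 180 long (x) x 32 wide (y) x 22 high, 0.26 kg; origin at the centre of its underside, z up
- glue_jar: bystander: white jar with a black lid, 54 across, 65 high; origin at the centre of its underside
- caliper: bystander: steel slide caliper with a black display, lying flat, 235 long (x), 13 high; origin under the middle of its beam
- brush_bundle: bystander: three writing brushes banded side by side, lying, about 255 long (x), 36 wide, 13 high; origin at its underside
- tape_roll: bystander: roll of packing tape lying flat, 104 across, 48 high; origin at the centre of its underside
- brush_pot: bystander: bamboo pot 84 across and 115 high with brushes standing in it to about 240; origin at the centre of its underside
Not all that is in view belongs to the job. What is shaped like the weight but pink is not meant.

How it is judged:
By the outcome, as a careful person would: the job done as asked, in the order asked, and still so for the second after the job is handed in, with the robot touching nothing.
It also fails if it takes over 72 s, if anything falls off the work surface, if the arm or the gripper's body presses on something with over 40 N, if the wrist force passes 120 N, or if a joint passes its speed limit or range.

## Working session

There is one attempt and no reset: what is moved stays moved. The work goes in short steps, each a Python script; the robot and the scene stay as the last script left them, time stands still between calls to the robot, and variables do not carry over. Pictures are saved under pics/ and viewed, at most 10 in all, crops included, and the job is handed in when it is done.

```bash
ls; mkdir -p pics
cat > h.py <<'E'
import numpy as np, cv2
from station import env, effector, solver, viewer, workorder, search_frame, tip_of
def shot(c):
    s=env.sense(); p,d=viewer.read_camera(c); i=viewer.camera_info(c)
    K=np.array(i["intrinsics"]);D=np.array(i["dist_coeffs"],float)
    if "eye" in i: R=np.array(i["rotation"]);e=np.array(i["eye"])
    else:
        T=np.eye(4);T[:3,:3]=s["tcp_rot"];T[:3,3]=s["ee_pos"];T=T@np.array(i["T_tool_cam"]);R=T[:3,:3];e=T[:3,3]
    return dict(p=p,d=d,K=K,D=D,R=np.array(R),e=np.array(e))
def rays(S,uv):
    q=cv2.undistortPoints(np.array(uv,float).reshape(-1,1,2),S["K"],S["D"]).reshape(-1,2)
    return np.c_[q[:,0],-q[:,1],-np.ones(len(q))]@S["R"].T
def cloud(S):
    v,u=np.mgrid[0:420,0:560]
    return (S["e"]+rays(S,np.c_[u.ravel(),v.ravel()])*S["d"].reshape(-1,1)).reshape(420,560,3)
def onz(S,uv,z):
    r=rays(S,uv); return S["e"]+r*((z-S["e"][2])/r[:,2])[:,None]
def save(S,n): cv2.imwrite(f"pics/{n}.png",S["p"][:,:,::-1])
def Rd(yaw):  # tool down, tool y (closing) along world angle yaw
    y=np.array([np.cos(yaw),np.sin(yaw),0]);z=np.array([0,0,-1.]);return np.c_[np.cross(y,z),y,z]
E
python3 - <<'E'
from h import *
import pickle
ims=[]
for c in("scene","side"):
    S=shot(c);pickle.dump(S,open(c+".pkl","wb"));ims.append(S["p"][:,:,::-1]);print(c,S["e"],S["K"][0,0])
    for n in("carton","weight","tray","stock_case","pad","twin","glue_jar","caliper","brush_bundle","tape_roll","brush_pot","flap_near_edge","flap_far_edge"):
        for f in(search_frame,tip_of):
            print(n,f.__name__[:3],[(np.round(o["at"],3).tolist(),round(o["score"],2)) for o in f(c,n)[:3]])
cv2.imwrite("pics/a.png",cv2.resize(np.vstack(ims),None,fx=.71,fy=.71,interpolation=cv2.INTER_AREA))
print(env.sense())
E
```

```text
pics
scene [1.2099842  0.37983961 1.1660622 ] 449.8589945440481
carton cal [([0.62, 0.034, 0.09], 0.84), ([0.6, -0.033, 0.109], 0.39)]
carton cal [([0.595, -0.004, 0.002], 0.57)]
weight cal [([0.214, 0.303, 0.02], 0.93), ([0.6, -0.036, 0.107], 0.56)]
weight cal [([0.203, 0.3, 0.001], 0.97), ([0.594, -0.035, 0.086], 0.91)]
tray cal [([0.484, 0.326, 0.004], 0.66)]
tray cal [([0.477, 0.344, -0.0], 0.94), ([0.462, -0.345, 0.0], 0.73)]
stock_case cal [([0.483, 0.403, 0.046], 0.77), ([0.694, -0.388, 0.006], 0.51)]
stock_case cal [([0.464, 0.401, 0.008], 0.57), ([0.598, -0.001, 0.003], 0.56)]
pad cal [([0.473, -0.354, 0.013], 0.87)]
pad cal [([0.462, -0.346, 0.0], 0.92), ([0.594, -0.041, 0.089], 0.62)]
twin cal [([0.493, -0.274, 0.034], 0.73), ([0.798, 0.068, 0.008], 0.65)]
twin cal [([0.486, -0.282, 0.012], 0.64)]
glue_jar cal [([0.744, 0.242, 0.059], 0.89)]
glue_jar cal [([0.733, 0.238, -0.004], 0.98), ([0.468, 0.402, 0.008], 0.54)]
caliper cal [([0.693, -0.387, 0.006], 0.76)]
caliper cal [([0.692, -0.365, -0.001], 0.61)]
brush_bundle cal []
brush_bundle cal [([0.796, 0.053, 0.0], 0.94)]

[... 2019 characters left out ...]
, 'joint_velocities': array([-0.0005143 , -0.00053938,  0.00196746,  0.00105672,  0.00223986,
        0.00056372, -0.00115793]), 'tau': array([ 5.54000826e-05, -5.20405626e+01, -1.24816841e-02, -2.44049889e+01,
       -5.66609111e-02,  1.13568842e-02,  2.68756814e-06]), 'ee_pos': array([ 0.24517349, -0.60200088,  0.19197296]), 'tcp_rot': array([[ 9.26149231e-01,  3.77157264e-01, -2.14321847e-05],
       [ 3.77157263e-01, -9.26149231e-01, -2.67503707e-05],
       [-2.99384980e-05,  1.66915312e-05, -9.99999999e-01]]), 'wrist_force': array([-0.48522297,  0.31275344,  1.05494961]), 'moment': array([ 0.03497257,  0.01558305, -0.05732593]), 'grasp_force': 0.0, 'gripper_width': 0.09167128585447169}
```

View pics/a.png

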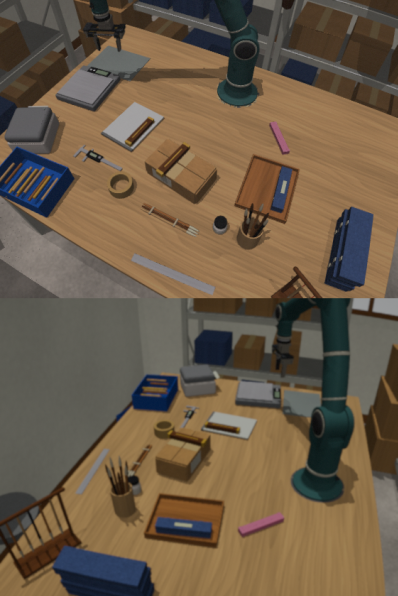

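The downscaled composite (factor 0.71) shows the scene view on top and the side view below. There are three bar candidates in the scene view:
- A dark bar on the carton, at about (172,157).
- A dark bar on the pad, at (141,130). This is the twin.
- A pink bar on the table, at (278,138).

The one on the carton fits: it is dark with brass ends and lies across the seam. Next I'll confirm it in a crop and measure from both views.

```bash
cat > m.py <<'E'
from h import *
import pickle
def rect(P,c,r,z0,z1):
    m=(np.hypot(P[...,0]-c[0],P[...,1]-c[1])<r)&(P[...,2]>z0)&(P[...,2]<z1)
    q=P[m]
    if len(q)<30: return None
    # binned image on 1 mm grid, open, largest comp
    g=np.zeros((500,500),np.uint8);ij=((q[:,:2]-c)*1000+250).astype(int)
    g[ij[:,1],ij[:,0]]=1
    g=cv2.morphologyEx(g,cv2.MORPH_CLOSE,np.ones((7,7)));g=cv2.morphologyEx(g,cv2.MORPH_OPEN,np.ones((7,7)))
    n,L,st,_=cv2.connectedComponentsWithStats(g)
    if n<2:return None
    k=1+st[1:,4].argmax();y,x=np.nonzero(L==k)
    (cx,cy),(w,h),a=cv2.minAreaRect(np.c_[x,y].astype(np.float32))
    if w<h:w,h,a=h,w,a+90
    a=(a+90)%180-90
    return np.round([c[0]+(cx-249.5)/1000,c[1]+(cy-249.5)/1000,w,h,a,np.median(q[:,2])],4).tolist()
E
python3 - <<'E'
from m import *
for c in("scene","side"):
    S=pickle.load(open(c+".pkl","rb"));P=cloud(S)
    print(c)
    for n,ctr,r,z0,z1 in (("weight",(.594,-.035),.12,.100,.125),("twin",(.486,-.284),.11,.028,.042),("stock",(.467,.40),.13,.036,.055),("pad",(.461,-.346),.17,.006,.024),("tray rim",(.477,.345),.18,.022,.034),("carton",(.595,-.005),.16,.080,.098),("pink",(.203,.3),.12,.015,.03)):
        print(n,rect(P,np.array(ctr),r,z0,z1))
S=pickle.load(open("scene.pkl","rb"))
cv2.imwrite("pics/b.png",cv2.resize(S["p"][130:300,130:440,::-1],None,fx=2.5,fy=2.5))
E
```

```text
scene
weight [0.5958, -0.0364, 179.8076, 34.1368, -8.7462, 0.1097]
twin [0.4889, -0.285, 178.4732, 34.5437, -4.3616, 0.0328]
stock [0.4695, 0.4008, 202.1154, 47.7803, 8.2267, 0.0442]
pad [0.4634, -0.3436, 248.4066, 190.108, -4.7968, 0.0113]
tray rim [0.6144, 0.2805, 20.7611, 7.6198, -83.6598, 0.0273]
carton [0.6053, 0.051, 155.4876, 152.1747, 83.6598, 0.088]
pink [0.2036, 0.3003, 184.0348, 34.7047, 40.2364, 0.0212]
side
weight [0.5916, -0.0343, 177.8774, 35.2499, -7.3058, 0.1108]
twin [0.498, -0.28, 33.0, 19.0, 0.0, 0.0341]
stock [0.4671, 0.4019, 199.5848, 50.4672, 7.0284, 0.0446]
pad [0.465, -0.2601, 94.0735, 26.763, -6.1702, 0.0132]
tray rim [0.556, 0.2535, 23.0, 12.0, 0.0, 0.0274]
carton [0.6021, 0.0508, 157.142, 150.7139, 81.4692, 0.0896]
pink [0.2017, 0.3014, 183.0225, 35.5277, 40.1469, 0.0216]
```

View pics/b.png

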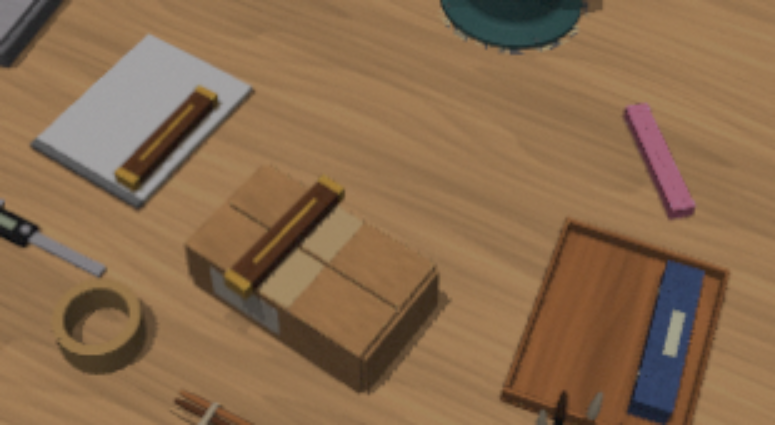

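The crop confirms it: the brass-ended dark bar across the seam at crop (285,235) is the weight, while the one at (165,138) is the twin on the pad and the pink one at (660,160) isn't meant. Both views put the weight's top at 0.110–0.111 (expected 0.111) and its size at 179x34. Next I'll refine the carton and tray yaw from the stored clouds, then pick the weight up.

Run:
```python
from m import *
C=[cloud(pickle.load(open(c+".pkl","rb"))) for c in("scene","side")]
def hull(ctr,r,z0,z1,names=C):
    out=[]
    for P in names:
        m=(np.hypot(P[...,0]-ctr[0],P[...,1]-ctr[1])<r)&(P[...,2]>z0)&(P[...,2]<z1)
        k=cv2.filter2D(m.astype(np.float32),-1,np.ones((3,3)));m&=k>=3
        q=P[m][:,:2]*1000;out.append(q)
    for q in out+[np.vstack(out)]: print(len(q),[np.round(v,1) for v in cv2.minAreaRect(q.astype(np.float32))])
print("tray");hull((.477,.345),.18,.020,.034)
print("carton");hull((.595,-.005),.165,.083,.096)
from m import *
# pick weight
yaw=np.radians(-8.0);R=Rd(yaw+np.pi/2)
c=np.array([.594,-.0355])
for Rr in (R,Rd(yaw-np.pi/2)):
    q=solver.inverse_kinematics([*c,.2],Rr);print(np.round(q,2) if q is not None else None)
```

```text
tray
741 [array([478.4, 346.8]), array([269.3, 210.9]), np.float64(6.1)]
1260 [array([477.8, 346.4]), array([263.8, 218.1]), np.float64(5.8)]
2001 [array([478.2, 346.3]), array([269.8, 217.9]), np.float64(5.7)]
carton
3200 [array([602.8,  -2.9]), array([260. , 171.9]), np.float64(81.9)]
1926 [array([ 5.986e+02, -3.000e-01]), array([260.5, 183.5]), np.float64(82.8)]
5126 [array([599. ,  -2.1]), array([260.8, 183.5]), np.float64(81.7)]
[ 0.55  0.48 -0.73  1.7   0.35  1.1   1.15]
[ 0.23  0.39 -0.3   1.72  0.13  1.05 -1.82]
```

Run:
```python
from m import *
yaw=np.radians(-8.0);R=Rd(yaw-np.pi/2)
c=np.array([.594,-.0355])
print(viewer.camera_info("wrist")["T_tool_cam"])
env.reach([*c,.30],R)
S=shot("wrist");pickle.dump(S,open("w1.pkl","wb"));save(S,"w1");P=cloud(S)
print(rect(P,c,.12,.1,.125));print(env.sense()["t"])
for n in("weight","carton"):print(n,[(np.round(o["at"],3).tolist(),round(o["score"],2)) for o in tip_of("wrist",n)[:2]])
```

```text
[[ 3.97391452e-04  9.65055118e-01  2.62046677e-01  7.46191177e-02]
 [ 9.99999063e-01 -7.26852260e-04  1.16033303e-03 -7.58298041e-04]
 [ 1.31025455e-03  2.62045970e-01 -9.65054502e-01 -1.93286486e-01]
 [ 0.00000000e+00  0.00000000e+00  0.00000000e+00  1.00000000e+00]]
[0.5932, -0.0371, 180.8487, 32.9515, -9.0629, 0.1116]
5.15
weight [([0.594, -0.039, 0.088], 0.75), ([0.198, 0.298, -0.003], 0.52)]
carton [([0.596, -0.0, -0.0], 0.61)]
```

View pics/w1.png

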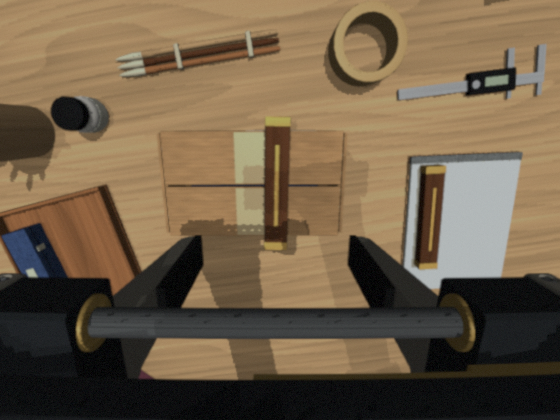

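The wrist view shows the carton at (162..344, 131..235), the seam running (168,185)–(338,185), and the weight at (277,183). The depth rectangle agrees with the fixed views. Now I'll pick the weight and place it on the pad.

Run:
```python
from m import *
S=pickle.load(open("w1.pkl","rb"))
p=onz(S,[(168,185),(338,185),(162,132),(344,131),(340,235),(168,234)],.089)
print(np.round(p,4)); d=p[0]-p[1];print("seam yaw-90",np.degrees(np.arctan2(d[1],d[0]))-90,p[:2].mean(0))
padyaw=np.radians(-4.8)
R=Rd(np.radians(-8.7)-np.pi/2); c=np.array([.5935,-.0365])
env.movel([*c,.094],R,rate=.2)
s=env.sense();print("down",s["ee_pos"],s["wrist_force"])
effector.grasp(20)
s=env.sense();print("w",s["gripper_width"],s["grasp_force"],s["t"])
env.movel([*c,.18],rate=.15)
s=env.sense();print("lift",s["gripper_width"],s["grasp_force"],s["wrist_force"],s["t"])
R2=Rd(padyaw-np.pi/2);t=np.array([.4625,-.345])+.047*np.array([np.sin(padyaw),-np.cos(padyaw)])
print("target",t)
env.reach([*t,.10],R2)
env.movel([*t,.035],rate=.15)
z=.0205
for i in range(5):
    env.movel([*t,z-.0015*i],rate=.05);f=env.sense()["wrist_force"];print(i,f[2],env.sense()["ee_pos"][2])
    if i==0:f0=f[2]
    if z-.0015*i<=.0155:break
print(env.sense()["t"])
```

```text
[[ 0.6125  0.115   0.089 ]
 [ 0.5787 -0.1226  0.089 ]
 [ 0.6847  0.1062  0.089 ]
 [ 0.6512 -0.137   0.089 ]
 [ 0.5035 -0.1192  0.089 ]
 [ 0.5406  0.1324  0.089 ]]
seam yaw-90 -8.086538006141708 [ 0.59559854 -0.00380047  0.089     ]
down [ 0.59442125 -0.03641858  0.09513393] [ 0.72740419 -0.42121195  0.28027551]
w 0.0005771326507221886 0.0 7.7833
lift 0.0003555738666632008 0.0 [-0.07748026  0.21322591 -0.35825254] 8.5083
target [ 0.45856714 -0.39183516]
0 -0.7053198844642781 0.020336327660078687
1 0.3090571131960292 0.01909118679470226
2 -0.4606097466691405 0.017445498800971772
3 -0.14018999940870527 0.015900293930205298
4 -0.5616506897364412 0.014375352797006566
11.975
```

The grasp came up empty (width 0), which I should have checked before moving on. I'll look at what happened.

Run:
```python
from m import *
env.movel([.4586,-.392,.15],rate=.3)
a=shot("scene");b=shot("side");pickle.dump(a,open("s2.pkl","wb"))
print(rect(cloud(a),np.array([.594,-.036]),.13,.1,.13),rect(cloud(b),np.array([.594,-.036]),.13,.1,.13))
im=np.hstack([cv2.resize(a["p"][130:300,110:320],None,fx=1.9,fy=2),cv2.resize(b["p"][150:320,200:400],None,fx=1.9,fy=2)])
cv2.imwrite("pics/c.png",im[:,:,::-1])
```

```text
[0.5951, -0.037, 180.1083, 34.7687, -8.427, 0.1097] [0.5905, -0.0349, 178.372, 34.5347, -9.1503, 0.1109]
```

View pics/c.png

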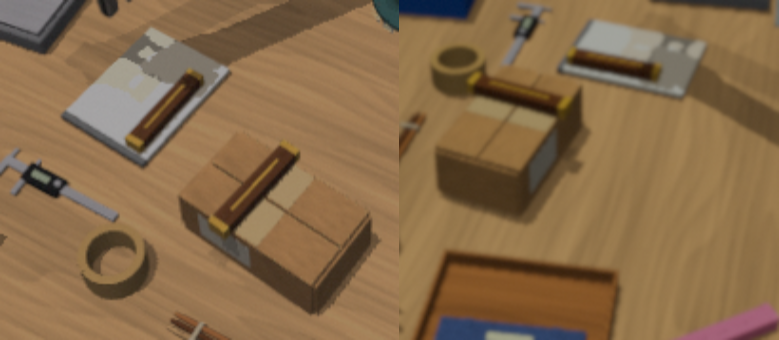

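The weight hasn't moved: it is still at (.594,-.036) with its top at .110. Before retrying I'll measure the real fingertip height, open and shut, in the wrist depth.

Run:
```python
from m import *
def tool(S):
    T=np.array(viewer.camera_info("wrist")["T_tool_cam"]);v,u=np.mgrid[0:420,0:560]
    q=cv2.undistortPoints(np.c_[u.ravel(),v.ravel()].astype(float).reshape(-1,1,2),S["K"],S["D"]).reshape(-1,2)
    d=S["d"].ravel();return (np.c_[q[:,0]*d,-q[:,1]*d,-d]@T[:3,:3].T+T[:3,3]).reshape(420,560,3)
def rep(S,n):
    Q=tool(S);m=(S["d"]>0)&(abs(Q[...,0])<.03)&(Q[...,2]>-.06)&(Q[...,2]<.03)&(abs(Q[...,1])<.08)
    q=Q[m];print(n,len(q))
    if len(q):
        o=q[np.argsort(-q[:,2])][:len(q)//20+3];print(np.round(o[::max(1,len(o)//6)],4).tolist(), np.round([q.min(0),q.max(0)],3).tolist())
rep(pickle.load(open("w1.pkl","rb")),"open")
S=shot("wrist");rep(S,"shut now");save(S,"w2")
effector.release();S=shot("wrist");rep(S,"open now");s=env.sense();print(s["gripper_width"],s["ee_pos"],s["t"])
```

```text
open 2455
[[0.0089, -0.0522, -0.0217], [-0.0081, 0.0447, -0.0233], [-0.0085, 0.0446, -0.0238], [0.0074, 0.0446, -0.0245], [-0.0095, -0.047, -0.0249], [-0.003, -0.0471, -0.0254], [0.0099, 0.0509, -0.0257]] [[-0.01, -0.062, -0.06], [0.011, 0.06, -0.022]]
shut now 1231
[[0.0091, -0.0069, -0.0218], [0.0095, 0.0056, -0.023], [0.0092, 0.0074, -0.0239], [0.0108, -0.0031, -0.0246], [0.0096, -0.008, -0.0251], [0.0105, -0.0025, -0.0255], [0.0107, 0.003, -0.0261]] [[0.009, -0.016, -0.06], [0.011, 0.015, -0.022]]
open now 2449
[[0.0035, -0.0476, -0.0215], [0.0102, -0.051, -0.0233], [0.0045, 0.0443, -0.0239], [0.0007, 0.0445, -0.0245], [0.0096, 0.0524, -0.0249], [-0.0058, -0.0473, -0.0253], [0.0092, -0.0529, -0.0259]] [[-0.01, -0.062, -0.06], [0.011, 0.06, -0.022]]
0.09192865565045714 [ 0.45860326 -0.39197322  0.14998416] 14.15
```

View pics/w2.png

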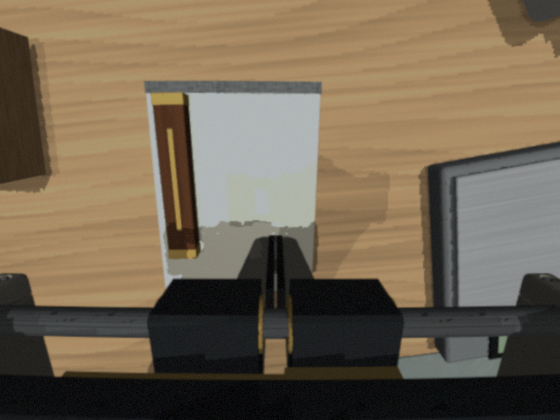

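In the wrist picture the shut fingers end at about (275,237) over the pad, with the twin at (178,175). The depth puts the real fingertips 21.5 mm behind the reported TCP, both open and shut. That explains the miss: the tips were at .117, above the bar's top at .111. I'll command 21.5 mm lower from now on and check the grip before carrying.

```bash
cat >> m.py <<'E'
T=.0215   # real tips lie this far behind the reported TCP
def st(n):
    s=env.sense();print(n,"t%.1f"%s["t"],np.round(s["ee_pos"],4),"w%.4f g%.1f"%(s["gripper_width"],s["grasp_force"]),np.round(s["wrist_force"],1));return s
E
python3 - <<'E'
from m import *
R=Rd(np.radians(-8.7)-np.pi/2); c=np.array([.5935,-.0365])
env.reach([*c,.16-T],R)
env.movel([*c,.100-T],rate=.2);st("near")
for z in(.097,.094,.092):
    env.movel([*c,z-T],rate=.05)
    if st(z)["wrist_force"][2]>3:break
effector.grasp(25);s=st("grip")
if s["gripper_width"]>.025:
    env.movel([*c,.15-T],rate=.15);st("lift")
E
```

```text
near t16.0 [ 0.5935 -0.0375  0.0785] w0.0917 g0.0 [1.  0.5 0.9]
0.097 t16.3 [ 0.5943 -0.0367  0.0766] w0.0922 g0.0 [-0.9  0.2 -0.3]
0.094 t16.5 [ 0.5935 -0.0365  0.0726] w0.0919 g0.0 [-0.1  0.6 -0.7]
0.092 t16.8 [ 0.5934 -0.0365  0.0703] w0.0922 g0.0 [-0.5  0.1  0.5]
grip t17.7 [ 0.5935 -0.0368  0.0705] w0.0318 g25.0 [ 0.2 -0.3 -0.1]
lift t18.2 [ 0.5929 -0.0365  0.128 ] w0.0315 g25.0 [ 0.1 -0.4 -2.6]
```

The weight is gripped (width 31.5 mm) and lifted. Placing it on the pad.

Run:
```python
from m import *
py=np.radians(-4.8);R=Rd(py-np.pi/2);t=np.array([.4625,-.345])+.047*np.array([np.sin(py),-np.cos(py)])
env.movel([.5935,-.0365,.18-T],rate=.25)
env.reach([*t,.09-T],R)
env.movel([*t,.021-T],rate=.15);f0=st("above")["wrist_force"][2]
for k in range(7):
    z=.0185-.001*k
    env.movel([*t,z-T],rate=.05)
    if st(round(z,4))["wrist_force"][2]-f0>2.5:break
effector.release();st("rel")
env.movel([*t,.12-T],rate=.3)
S=shot("scene");pickle.dump(S,open("s3.pkl","wb"));P=cloud(S)
print(rect(P,t,.1,.026,.042));print(rect(P,np.array([.489,-.285]),.1,.026,.042))
```

```text
above t20.6 [ 0.4595 -0.3916 -0.    ] w0.0318 g25.0 [ 1.   0.  -2.1]
0.0185 t20.8 [ 0.459  -0.3922 -0.0022] w0.0321 g25.0 [ 0.1 -0.1 -1.6]
0.0175 t21.1 [ 0.4586 -0.392  -0.0038] w0.0319 g25.0 [ 0.6 -0.4 -2.1]
0.0165 t21.3 [ 0.4585 -0.3918 -0.0051] w0.0314 g25.0 [ 0.  -0.7 -2.4]
0.0155 t21.6 [ 0.4585 -0.3918 -0.0061] w0.0319 g25.0 [ 0.5  0.2 -3. ]
0.0145 t21.8 [ 0.4587 -0.3919 -0.0065] w0.0316 g25.0 [-2.7  0.8  3.3]
rel t22.8 [ 0.4586 -0.3919 -0.007 ] w0.0919 g0.0 [-0.5  0.2  0.4]
[0.4616, -0.3897, 178.7087, 34.1298, -5.7106, 0.0329]
[0.4902, -0.2849, 177.5286, 35.5556, -3.5763, 0.0323]
```

The weight lies on the pad at (.461,-.390), flat, 105 mm from the twin. Now the flaps: shut fingers go in at the seam and sweep each flap outwards along its arc.

```bash
cat >> m.py <<'E'
CY=np.radians(-8.1);CC=np.array([.5955,-.0035]);UX=np.array([np.cos(CY),np.sin(CY)]);UY=np.array([-UX[1],UX[0]])
def cw(x,y,z): return [*(CC+x*UX+y*UY),z-T]
E
python3 - <<'E'
from m import *
effector.grasp(10)
for o in (0,np.pi):
    ok=[solver.inverse_kinematics(cw(x,0,z),Rd(CY+o)) for x,z in((0,.2),(-.11,.091),(.11,.091))];print([np.round(q,2).tolist() if q is not None else None for q in ok])
    if all(q is not None for q in ok) and abs(ok[0][6])<2.6: R=Rd(CY+o);break
env.reach(cw(0,0,.21),R)
S=shot("scene");print("gap look");P=cloud(S);p=(P[...,:2]-CC)@np.c_[UX,UY];m=(abs(p[...,1])<.11)&(abs(p[...,0])<.1)&(P[...,2]>.12)&(P[...,2]<.16)
print(np.round(np.percentile(p[m][:,0],[2,25,50,75,98]),3),np.percentile(P[m][:,2],98))
env.movel(cw(0,0,.115),rate=.2);st("in")
w=.016
for sg in(-1,1):
    env.movel(cw(sg*(.075-w),0,.115),rate=.15);st("up")
    env.movel(cw(sg*(.097-w),0,.115),rate=.15)
    for th in(2.45,2.75,3.05):
        env.movel(cw(sg*(.075-.047*np.cos(th)-w),0,.086+.047*np.sin(th)),rate=.12)
    st("open")
    env.movel(cw(sg*.09,0,.13),rate=.25)
    if sg<0: env.movel(cw(0,0,.115),rate=.3)
env.movel(cw(0,0,.36),rate=.4)
S=shot("wrist");pickle.dump(S,open("w4.pkl","wb"));save(S,"w4");st("end")
E
```

```text
[[0.48, 0.5, -0.71, 1.72, 0.36, 1.06, -0.49], [0.47, 0.48, -0.69, 2.06, 0.44, 0.75, -0.63], [0.36, 0.78, -0.6, 1.51, 0.49, 1.01, -0.51]]
gap look
[-0.043  0.032  0.038  0.045  0.052] 0.14371853052948427
in t26.9 [ 0.5961 -0.0035  0.0941] w0.0009 g0.0 [-0.3 -0.4 -0.1]
up t27.5 [0.5386 0.0044 0.0948] w0.0006 g0.0 [0.1 0.3 0.4]
open t28.6 [0.4905 0.0114 0.0685] w0.0000 g0.0 [ 0.3  0.6 -0.7]
up t29.9 [ 0.6525 -0.0113  0.0932] w0.0007 g0.0 [-0.3  0.3 -0.7]
open t31.0 [ 0.6995 -0.0184  0.0679] w0.0004 g0.0 [-0.5 -0.5 -0.4]
end t32.1 [ 0.5949 -0.0043  0.3363] w0.0005 g0.0 [ 0.4  1.4 -0.2]
```

View pics/w4.png

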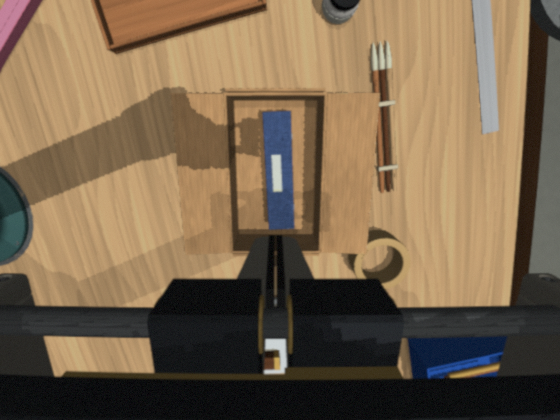

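The wrist view shows both flaps lying open outwards and the case inside at about (278,170), nearly along the carton. Measuring it now.

Run:
```python
from m import *
for n in("wrist","scene","side"):
    if n=="wrist": S=pickle.load(open("w4.pkl","rb"))
    else: S=shot(n)
    P=cloud(S);p=(P[...,:2]-CC)@np.c_[UX,UY]
    # blue pixels in the carton
    b=S["p"].astype(int);bl=(b[...,2]>b[...,0]+15)&(abs(p[...,0])<.071)&(abs(p[...,1])<.12)&(P[...,2]<.06)
    Q=P.copy();Q[~bl]=9
    r=rect(Q,CC,.13,.034,.052);print(n,r,"carton xy",None if r is None else np.round((np.array(r[:2])-CC)@np.c_[UX,UY],4))
    for e,sg in(("near",-1),("far",1)):
        m=(abs(p[...,1])<.1)&(sg*p[...,0]>.08)&(sg*p[...,0]<.155)&(P[...,2]>.07)&(P[...,2]<.17)
        if m.sum()>50:
            a=np.polyfit(sg*p[m][:,0],P[m][:,2],1);print(e,m.sum(),"angle",round(np.pi-np.arctan(a[0]),2))
    # carton rims check
    m=(abs(p[...,1])<.11)&(P[...,2]>.003)&(P[...,2]<.02)&(abs(p[...,0])<.08)
    if n=="wrist":print("floor x range",np.percentile(p[m][:,0],[1,99]),"y",np.percentile(p[m][:,1],[1,99]))
st("")
```

```text
wrist [0.6013, -0.0016, 197.9817, 44.0357, 84.4547, 0.0424] carton xy [0.0055 0.0027]
near 5915 angle 3.02
far 5844 angle 3.04
floor x range [-0.07071522  0.07162248] y [-0.10695407  0.10872418]
scene [0.605, -0.0018, 198.977, 47.502, 85.2364, 0.0408] carton xy [0.0092 0.003 ]
near 1244 angle 3.02
far 1519 angle 3.04
side [0.603, 0.0435, 40.0, 35.0, 0.0, 0.0426] carton xy [0.0008 0.0476]
near 838 angle 3.03
far 801 angle 3.04
 t32.2 [ 0.5949 -0.0041  0.3359] w0.0001 g0.0 [-0.4 -0.  -0.9]
```

The case is at carton (+6, +3) mm with yaw 84.8°. Its top is at .041–.042, as expected. The flaps are at 3.02 and 3.04. I'll grip high (tips 27 mm above the case's underside) so the opening fingers clear the tray's 28 mm rim.

Run:
```python
from m import *
g=np.radians(84.8-90);R=Rd(g);x,y=.004,.003
for a in(97,-83):
    q=solver.inverse_kinematics([.4825,.298,.2-T],Rd(np.radians(a)));print(a,None if q is None else np.round(q,2))
effector.release()
env.movel(cw(x,y,.12),R,rate=.3)
env.movel(cw(x,y,.045),rate=.15);st("pre")
env.movel(cw(x,y,.031),rate=.08);st("at")
effector.grasp(20);s=st("grip")
if .035<s["gripper_width"]<.055:
    env.movel(cw(x,y,.05),rate=.08);st("l1")
    env.movel(cw(x,y,.19),rate=.25);st("lift")
S=shot("wrist");P=cloud(S);save(S,"w5")
```

```text
97 [ 0.18  0.61 -1.1   1.77  0.6   1.13  0.59]
-83 [-0.13  0.42 -0.61  1.79  0.28  1.02 -2.3 ]
pre t35.2 [ 0.6008 -0.0008  0.0246] w0.0920 g0.0 [0.7 0.1 0.1]
at t35.5 [ 0.5996 -0.0012  0.0092] w0.0919 g0.0 [-0.2 -0.2 -0.2]
grip t36.3 [ 0.6001 -0.0011  0.0096] w0.0458 g20.0 [0.  0.4 0.2]
l1 t36.7 [ 0.6004 -0.0012  0.0293] w0.0457 g20.0 [ 0.5 -0.4 -1.2]
lift t37.4 [ 0.5988 -0.0016  0.1671] w0.0459 g20.0 [ 0.2 -0.4 -2.4]
```

Gripped at 45.8 mm and lifted clear. Carrying it to the tray.

Run:
```python
from m import *
R=Rd(np.radians(97));t=np.array([.4825,.299])
env.reach([*t,.16-T],R);st("over")
env.movel([*t,.045-T],rate=.15);f0=st("pre")["wrist_force"][2]
for k in range(12):
    z=.039-.001*k
    if z<.030:break
    env.movel([*t,z-T],rate=.05)
    if st(round(z,4))["wrist_force"][2]-f0>2.5:break
effector.release();st("rel")
env.movel([*t,.15-T],rate=.25)
env.reach([.42,.10,.35],R)
S=shot("scene");D=shot("side")
for Q in(S,D):
    P=cloud(Q)
    print("case",rect(P,t,.06,.036,.055),rect(P,t,.13,.036,.055),"stock",rect(P,np.array([.468,.401]),.13,.036,.055))
    p=(P[...,:2]-CC)@np.c_[UX,UY]
    for sg in(-1,1):
        m=(abs(p[...,1])<.1)&(sg*p[...,0]>.08)&(sg*p[...,0]<.155)&(P[...,2]>.07)&(P[...,2]<.17)
        if m.sum()>50:print("flap",sg,round(np.pi-np.arctan(np.polyfit(sg*p[m][:,0],P[m][:,2],1)[0]),2))
save(S,"fin");cv2.imwrite("pics/fin2.png",np.hstack([S["p"],D["p"]])[:,:,::-1][:, :]); 
im=cv2.imread("pics/fin2.png");cv2.imwrite("pics/fin3.png",cv2.resize(im,(800,300),interpolation=cv2.INTER_AREA));st("")
```

```text
over t38.6 [0.4832 0.2978 0.1378] w0.0458 g20.0 [-0.1 -0.  -1.8]
pre t39.6 [0.483  0.2996 0.0243] w0.0457 g20.0 [-0.4  0.7 -2.4]
0.039 t39.8 [0.4826 0.2989 0.0177] w0.0459 g20.0 [ 0.5 -0.3 -1.5]
0.038 t40.1 [0.4826 0.299  0.0166] w0.0459 g20.0 [ 0.1 -0.1 -2.3]
0.037 t40.3 [0.4824 0.299  0.0154] w0.0454 g20.0 [ 0.4  0.1 -1.5]
0.036 t40.6 [0.4824 0.299  0.0144] w0.0457 g20.0 [-0.3 -0.5 -1.3]
0.035 t40.8 [0.4825 0.299  0.0134] w0.0457 g20.0 [-1.2  0.1 -1.5]
0.034 t41.1 [0.4825 0.299  0.0124] w0.0457 g20.0 [ 0.5 -0.2 -1.5]
0.033 t41.3 [0.4826 0.2991 0.0116] w0.0455 g20.0 [ 0.7 -0.6 -1.1]
0.032 t41.6 [0.4826 0.2991 0.0115] w0.0457 g20.0 [-2.1 -2.8  7.4]
rel t42.4 [0.4825 0.299  0.0105] w0.0921 g0.0 [ 1.2  0.1 -0.8]
case [0.4831, 0.3, 117.7385, 45.9003, 7.3996, 0.0448] [0.4866, 0.3002, 200.3818, 46.3276, 6.9112, 0.0446] stock [0.4693, 0.4007, 203.0036, 47.0524, 7.9269, 0.0445]
flap -1 3.03
flap 1 3.04
case [0.4823, 0.3014, 116.2714, 49.6261, 5.3558, 0.0438] [0.4855, 0.3015, 200.5595, 50.4428, 6.7662, 0.0443] stock [0.4673, 0.4021, 200.8183, 49.9217, 8.1301, 0.0443]
flap -1 3.03
flap 1 3.05
 t44.3 [0.4199 0.1003 0.3496] w0.0921 g0.0 [-0.2  0.3 -0.4]
```

View pics/fin3.png

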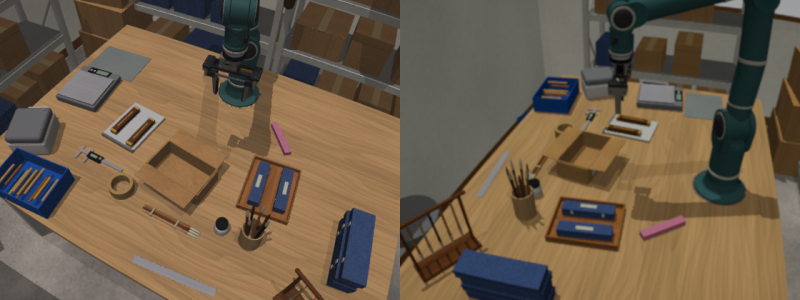

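The final picture shows both cases side by side in the tray (scene (257,185) and (285,190)). Their yaws are 6.8° and 8.0°, and both tops are at .044. Both weights lie on the pad at (125,120) and (140,132), the carton is open and empty, and nothing else has moved.

```bash
python3 -c "
from station import workorder
print(workorder.finish_job())"
```

```text
the job is handed in; nothing more can be done
None
```

The job is done and handed in at about 44 s: the weight is flat on the pad, both flaps lean outwards at about 3.03 rad, and the brush case lies lid up in the tray about 1° off parallel to the stock case; the first grasp of the weight missed (real fingertips 21.5 mm short of the reported TCP) but moved nothing.

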